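# Cover the topping pot and lift the carrier

### The arm

A 7-joint arm with a two-finger parallel gripper is mounted at the origin on the work surface. World frame = base frame: x ahead of the robot, y to its left, z up, the work surface at z = 0. Lengths are in m, angles in rad, forces in N, time in s.
With the tool pointing down it reaches from about 0.425 to 0.925 m from the base axis. Payload 6.8 kg.
Tool frame: the origin (TCP) lies between the finger pads; the fingertips stand r.tcp_to_tips ahead of it and the grasp point (between the pads) lies 3 mm ahead of it (r.tcp_to_tips is the distance from the TCP to the fingertips, in m); z points along the fingers, y is the line along which they close (so a half turn about z gives the same grasp; the last joint's range is limited). The gripper opens to 85 mm and grips with 20 to 120 N. Pads are 22 mm wide; open, the fingers measure 114 mm over their backs; the gripper's body (76 mm by 85 mm) begins 54 mm behind the grasp point. The pads swing forward as they close: fully open they stand 13 mm farther back than shut.
Start: joints at [1.031, 0.477, 0.022, 1.555, -0.011, 1.109, -0.083], TCP at [0.283, -0.613, 0.253] pointing down, gripper open.
Joint ranges: [-2.96, 2.96], [-0.34, 2.1], [-1.41, 1.46], [0.24, 2.44], [-1.37, 4.51], [0.17, 1.92], [-2.96, 2.96]. Speed limits (rad/s): [2.39, 2.39, 3.14, 3.14, 3.14, 3.14, 3.14].

### API

Orientations are given as a rotation vector (axis times angle).
In Python, from bench import r gives the robot as it stands. The module is installed in compiled form; this text tells all that it offers.
- The arm moves only by the tool step_arm, never from a script. Its argument "moves" is a list of rows, each an object of numbers: "rx", "ry", "rz": the turn, a rotation vector about the tool's x, y, z in degrees; "dx", "dy", "dz": the shift along the tool's x, y, z in mm; "gripper": the opening, from -1 (shut) to 1 (fully open). In form: [{"rx": .., "ry": .., "rz": .., "dx": .., "dy": .., "dz": .., "gripper": ..}, ...]. A call has 1 to 20 rows; each row shifts and turns the commanded pose from where the row before left it, along the tool's axes as they then stand; what a row does not reach is not made up. A row lasts 1/8 s, in which the tool goes at most 62.5 mm and 10.7 degrees, less where a joint would pass 70% of its speed; a pose out of reach is approached as far as the arm can. A call is refused whole if a number of a shift passes 62.5 or a number of a turn 10.7, either way. A call with a gripper value outside its range is refused whole. The fingers move at their own pace and stop on an object; "grip_force" is the grip in N (left out, the last holds). Time passes only in rows, so rows that do not move let the fingers close. It gives the time, the measured TCP pose, the force, the opening and the grip force at its end, in the units of the state.
- r.get_obs(): the state, without advancing time (a new reading comes with each control period).
- r.grab_frame(name): name is "scene" or "top"; returns the picture (480x640x3 uint8, blue, green, red); there is no depth.
- r.camera_info(name): a dict with "mtx" (3x3 intrinsics, pixels), "rvec" (rotation vector, rad) and "tvec" (3), from world to camera coordinates, as OpenCV has them. Camera axes: x right, y down, z forward; pixel columns grow to the right and rows downward; lengths in m; the calibration is good to about 2 mm. A picture is of the moment at which its call begins. camera_info takes no time and is no camera call.
- r.hand_in(): hands the job in; it is judged then, once.
The state is a dict: "clock": time; "joints": joint angles; "qvel": joint speeds; "tau": joint torques, N m; "tcp_pos": TCP position; "orientation": TCP orientation; "contact_force": force on the tool from outside, world axes, zero at the start; "moment": the same for the moment, N m; "grip_width": finger opening in m; "gripper_force": force on a finger pad.
Only numpy, scipy, OpenCV 4.12 (cv2) and the standard library are available. Lean on these libraries where they do the work, as an engineer would, in place of code of your own. Each camera call takes 0.05 s, during which the arm holds its last target. There are 200 camera calls.

### The job

Put the loose lid on the uncovered topping pot so that it sits fully seated and level, and let go of it. Then take the wooden carrier by its middle handle, lift it with both covered pots about 12 cm off the counter without tipping it, and finish while still holding it there, steady and level; do not put it down. Leave the shaker, the mug and the plate with the doughnut where they are.

Things in the scene. Friction and masses are not known exactly. Their poses are not given: they have to be found in the camera images.
- carrier: light wooden block on the counter, 110 mm (its x) by 280 mm (its y) by 25 mm tall, loose, 0.28 to 0.46 kg empty. Origin at the centre of its underside, z up. Two round wells 15 mm deep, centred at y = +85 and -85 mm, hold the two pots. A 12 mm steel post rises from its middle to the handle
- carrier_handle (a point): centre of the carrier's handle, 166 mm above its underside; axes as the carrier's. The handle is a wooden bar, 70 mm along x, 14 mm thick along y, 28 mm tall: pinch it from above across the 14 mm
- open_pot: white straight-sided round pot, 72 mm outside, wall 3 mm (mouth 66 mm), 75 mm tall, 120 g, loose; origin at the centre of its underside, z up. It stands in a well of the carrier with 2.5 mm of play, its rim 85 mm above the counter. This pot has no lid at the start; it may be in either well
- covered_pot: white straight-sided round pot, 72 mm outside, wall 3 mm (mouth 66 mm), 75 mm tall, 120 g, loose; origin at the centre of its underside, z up. It stands in a well of the carrier with 2.5 mm of play, its rim 85 mm above the counter. This one already wears its lid and stands in the other well
- open_pot_seat (a point): point on the axis of the open pot, 6 mm below its rim: the lid's origin lies here when the lid is seated
- covered_pot_seat (a point): the same point of the covered pot
- lid: flat round steel lid, 50 g; origin at the centre of its underside, z up. From there up: a plug 60 mm across, 6 mm high, lower edge bevelled; a disc 78 mm across, 4 mm thick; an upright black cylinder knob 22 mm across, from 10 to 34 mm up. It lies knob up on the counter, left or right of the carrier. The plug enters a pot's mouth with 3 mm to spare all round and the disc rests on the rim
- other_lid: flat round steel lid, 50 g; origin at the centre of its underside, z up. From there up: a plug 60 mm across, 6 mm high, lower edge bevelled; a disc 78 mm across, 4 mm thick; an upright black cylinder knob 22 mm across, from 10 to 34 mm up. It is already seated on the covered pot and stays there
- shaker: aluminium shaker standing on the counter, 60 mm across, 122 mm tall, on the other side of the carrier from the loose lid; origin at the centre of its underside. Leave alone
- doughnut_plate: blue plate 140 mm across with one doughnut, about 50 mm tall in all, beyond the carrier; origin at the centre of its underside. Leave alone
- mug: white mug, 80 mm across, 90 mm tall, handle at its +y, at the far left of the counter; origin at the centre of its underside. Leave alone
Mind the look-alikes: they are no part of the job. What is shaped like the lid but orange is not meant. Leave any red look-alike of the covered_pot alone.

How it is judged:
By the outcome, as a careful person would: the job done as asked, in the order asked, and still so for the second after the job is handed in, while the arm keeps its last pose, push and grip.
It also fails if it takes over 58 s, if anything falls off the work surface, if the arm or the gripper's body presses on something with over 40 N, if the wrist force passes 120 N, or if a joint passes its speed limit or range.

## Working session

There is one attempt and no reset: what is moved stays moved. The work goes in short steps, Python scripts to look and compute and a tool call to move; the robot and the scene stay as the last step left them, time stands still between calls to the robot, and variables do not carry over. Pictures are saved under pics/ and viewed, at most 10 in all, crops included, and the job is handed in when it is done.

Besides the shell and the picture viewer there is one more tool, called as name(argument=value, ...) on one line, values as JSON. step_arm: Moves the arm, as the interface text tells. Its arguments: {"type":"object","properties":{"moves":{"type":"array","items":{"type":"object","properties":{"rx":{"type":"number"},"ry":{"type":"number"},"rz":{"type":"number"},"dx":{"type":"number"},"dy":{"type":"number"},"dz":{"type":"number"},"gripper":{"type":"number"}}}},"grip_force":{"type":"number"}},"required":["moves"]}

```bash
mkdir -p pics
python3 - <<'E'
from bench import r
import cv2,numpy as np
for n in("scene","top"):
    cv2.imwrite(f"pics/{n}0.png",r.grab_frame(n)); c=r.camera_info(n)
    R=cv2.Rodrigues(np.array(c["rvec"],float))[0]; print(n,np.round(c["mtx"],1).tolist(),(-R.T@np.array(c["tvec"]).ravel()).round(3)); print(R.round(3).tolist())
o=r.get_obs();print(o,r.tcp_to_tips)
E
```

```text
scene [[485.9, 0.0, 320.0], [0.0, 485.9, 242.2], [0.0, 0.0, 1.0]] [ 1.083 -0.097  0.904]
[[0.199, 0.98, -0.008], [0.801, -0.167, -0.575], [-0.565, 0.108, -0.818]]
top [[610.3, 0.0, 315.2], [0.0, 610.3, 237.3], [0.0, 0.0, 1.0]] [0.368 0.01  1.368]
[[-0.001, -1.0, 0.013], [-0.991, -0.0, -0.133], [0.133, -0.013, -0.991]]
{'clock': 0.1, 'joints': array([ 1.03088109,  0.47770855,  0.02233456,  1.55631676, -0.01147623,
        1.10928525, -0.08305758]), 'qvel': array([-1.70885578e-03, -2.05254337e-03,  7.56909401e-05, -7.82751373e-04,
       -7.29815830e-04, -7.44672932e-05, -1.04508600e-03]), 'tau': array([ 4.69810126e-03, -5.97766757e+01,  1.61387902e+00, -2.81958014e+01,
        1.28332412e-02,  5.04709882e-03,  4.28292230e-05]), 'tcp_pos': array([ 0.28229487, -0.61261149,  0.25244383]), 'orientation': array([-3.06714116e+00, -6.72834283e-01,  7.35437513e-04]), 'contact_force': array([0.77925863, 0.5248659 , 0.42718189]), 'moment': array([ 0.01196767, -0.01246634,  0.02033682]), 'gripper_force': 0.0, 'grip_width': 0.08549200543305065} 0.022
```

View pics/scene0.png

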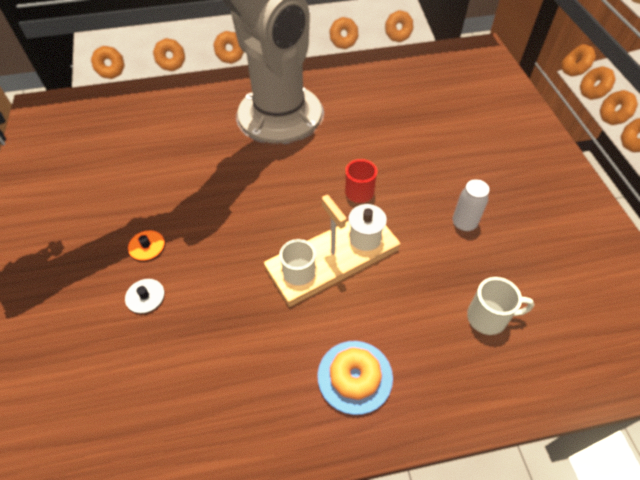

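View pics/top0.png

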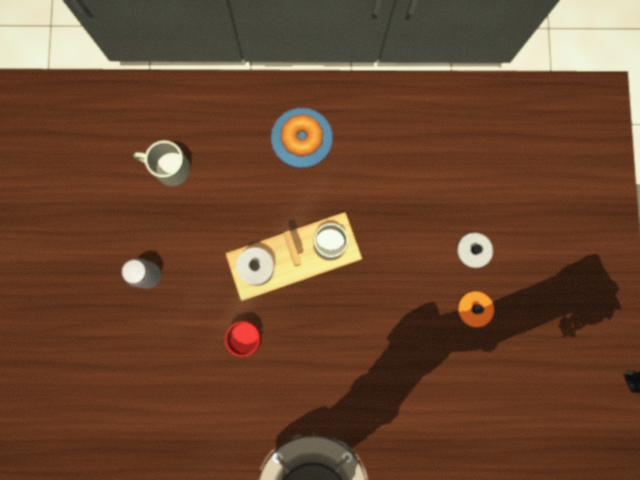

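The scene view shows the steel lid at (145,296), the orange lid at (146,245), the open pot at (298,258), the covered pot at (367,225), the handle at (334,208) and the red pot at (361,180). In the top view the steel lid is at (476,250), orange lid (476,309), open pot (330,240), covered pot (255,266) and handle (292,248).

Things that could be taken for the lid (top view): steel lid (476,250), orange lid (476,309), other_lid seated at (255,266). I choose the steel one on the counter at (476,250).

```bash
cat > h.py <<'E'
from bench import r
import cv2,numpy as np
from scipy.spatial.transform import Rotation as Ro
C={n:r.camera_info(n) for n in("scene","top")}
def ray(n,p,z):
    c=C[n];R=cv2.Rodrigues(np.array(c["rvec"],float))[0];o=-R.T@np.array(c["tvec"],float).ravel()
    d=R.T@np.linalg.inv(c["mtx"])@np.array([p[0],p[1],1.]);return o+d*(z-o[2])/d[2]
def proj(n,P):
    c=C[n];return cv2.projectPoints(np.array(P,float).reshape(-1,1,3),np.array(c["rvec"],float),np.array(c["tvec"],float),np.array(c["mtx"],float),None)[0].reshape(-1,2)
def blob(img,lo,hi,box):
    x0,y0,x1,y1=box;m=cv2.inRange(cv2.cvtColor(img[y0:y1,x0:x1],cv2.COLOR_BGR2HSV),np.array(lo),np.array(hi))
    k=max(cv2.findContours(m,cv2.RETR_EXTERNAL,cv2.CHAIN_APPROX_NONE)[0],key=cv2.contourArea)
    return k+np.array([x0,y0])
def world(n,k,z): return np.array([ray(n,p,z)[:2] for p in k.reshape(-1,2)])
def circ(n,k,z): # circle fit on plane z
    P=world(n,cv2.convexHull(k),z);A=np.c_[2*P,np.ones(len(P))];s=np.linalg.lstsq(A,(P**2).sum(1),rcond=None)[0]
    return s[:2].round(4),round(2e3*np.sqrt(s[2]+s[:2]@s[:2]),1)
E
python3 - <<'E'
from h import *
t=r.grab_frame("top");s=r.grab_frame("scene")
W=([0,0,110],[180,70,255])
print("lid top",circ("top",blob(t,*W,(445,220,505,280)),.010)); print("lid scene",circ("scene",blob(s,*W,(115,268,175,325)),.010))
K=([0,0,0],[180,255,60])
for n,i,b in(("top",t,(462,236,492,264)),("scene",s,(130,280,160,306))):
    k=blob(i,*K,b);print("knob",n,k.reshape(-1,2).mean(0),circ(n,k,.022))
W=([0,0,110],[180,60,255])
print("pot top",circ("top",blob(t,*W,(308,218,354,262)),.085))
print("clid top",circ("top",blob(t,*W,(232,242,278,290)),.089))
k=blob(t,[12,70,120],[35,255,255],(215,200,375,310));q=cv2.convexHull(k)
P=world("top",q,.025);rc=cv2.minAreaRect((P*1000).astype(np.float32));print("carrier",rc)
for n,i,b in(("top",t,(305,212,360,266)),("top",t,(270,215,315,272)),("scene",s,(270,180,400,300))):
    x=i[b[1]:b[3],b[0]:b[2]];cv2.imwrite(f"pics/_{b[0]}.png",cv2.resize(x,None,fx=400/x.shape[0],fy=400/x.shape[0]))
a=cv2.resize(t[205:305,220:370],(600,400));b=cv2.resize(t[215:285,440:475+0+40],(200,187));c=np.zeros((400,200,3),np.uint8);c[:187]=b;c[200:387]=cv2.resize(s[260:330,110:185],(200,187))
cv2.imwrite("pics/crop1.png",np.hstack([a,c]))
E
```

```text
lid top (array([ 0.5219, -0.3652]), np.float64(79.7))
lid scene (array([ 0.5238, -0.3657]), np.float64(80.8))
knob top [475.82608696 248.86956522] (array([ 0.5225, -0.3647]), np.float64(19.0))
knob scene [143.68181818 294.40909091] (array([ 0.5284, -0.3631]), np.float64(17.1))
pot top (array([ 0.5334, -0.0385]), np.float64(71.9))
clid top (array([0.4791, 0.1211]), np.float64(77.1))
carrier ((508.9405822753906, 43.45222473144531), (123.81755828857422, 290.07269287109375), 19.621261596679688)
```

View pics/crop1.png

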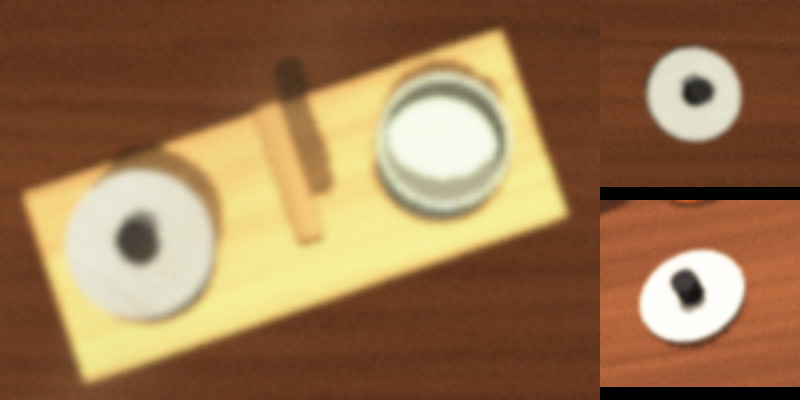

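Crop: the right tiles show the steel lid with its black knob, white-grey and not orange, and the left tile shows the open pot at right, the handle in the middle and the covered pot at left. The sizes agree with the given ones: lid 79.7 mm, pot 71.9 mm, pot spacing 168.6 mm. The line through the pots gives a carrier yaw of about 18.8°.

```bash
cat >> h.py <<'E'
def to(x,y,z,yaw):  # total shift (tool mm) after turning, and turn (tool deg); yaw = world angle of tool x
    o=r.get_obs();A=Ro.from_rotvec(o["orientation"]);c,s=np.cos(np.radians(yaw)),np.sin(np.radians(yaw))
    B=Ro.from_matrix(np.array([[c,s,0],[s,-c,0],[0,0,-1.]]))
    d=np.array([x,y,z])-o["tcp_pos"]
    print("turn",np.degrees((A.inv()*B).as_rotvec()).round(2),"shift before turn",(1e3*A.inv().apply(d)).round(1),"after",(1e3*B.inv().apply(d)).round(1))
    print("t",o["clock"].__round__(2),"F",np.round(o["contact_force"],1),"w",round(o["grip_width"],4),o["tcp_pos"].round(4))
E
python3 -c "
from h import *
to(.5225,-.3652,.12,18.8)"
```

```text
turn [-0.06  0.01  5.94] shift before turn [ 321.7 -124.2  132.8] after [ 307.1 -156.9  132.7]
t 0.2 F [ 0.2 -1.   0.4] w 0.0853 [ 0.2824 -0.6127  0.2527]
```

step_arm(moves=[{"rz": 6,"gripper": 0.1},{"dx": 30.7,"dy": -15.7,"dz": 13.3},{"dx": 30.7,"dy": -15.7,"dz": 13.3},{"dx": 30.7,"dy": -15.7,"dz": 13.3},{"dx": 30.7,"dy": -15.7,"dz": 13.3},{"dx": 30.7,"dy": -15.7,"dz": 13.3},{"dx": 30.7,"dy": -15.7,"dz": 13.3},{"dx": 30.7,"dy": -15.7,"dz": 13.3},{"dx": 30.7,"dy": -15.7,"dz": 13.3},{"dx": 30.7,"dy": -15.7,"dz": 13.3},{"dx": 30.7,"dy": -15.7,"dz": 13.3},{"dx": 0},{"dx": 0}], grip_force=30)

```text
invalid input at $.moves[0]: expected keys rx, ry, rz, dx, dy, dz, gripper
```

```bash
python3 -c "
from h import *
to(.5225,-.3652,.038,18.8)
cv2.imwrite('pics/s1.png',r.grab_frame('scene')[160:360,40:300])"
```

```text
turn [-0.06  0.01  5.94] shift before turn [ 321.7 -124.1  214.8] after [ 307.1 -156.9  214.7]
t 0.2 F [ 0.2 -1.   0.4] w 0.0853 [ 0.2824 -0.6127  0.2527]
```

View pics/s1.png

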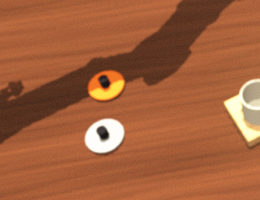

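The picture shows the scene unchanged, since the call was refused because every key is needed. The lid is at crop (104,136). I'll resend with full rows.

step_arm(moves=[{"rx": 0,"ry": 0,"rz": 6,"dx": 0,"dy": 0,"dz": 0,"gripper": 0.1},{"rx": 0,"ry": 0,"rz": 0,"dx": 30.7,"dy": -15.7,"dz": 13.3,"gripper": 0.1},{"rx": 0,"ry": 0,"rz": 0,"dx": 30.7,"dy": -15.7,"dz": 13.3,"gripper": 0.1},{"rx": 0,"ry": 0,"rz": 0,"dx": 30.7,"dy": -15.7,"dz": 13.3,"gripper": 0.1},{"rx": 0,"ry": 0,"rz": 0,"dx": 30.7,"dy": -15.7,"dz": 13.3,"gripper": 0.1},{"rx": 0,"ry": 0,"rz": 0,"dx": 30.7,"dy": -15.7,"dz": 13.3,"gripper": 0.1},{"rx": 0,"ry": 0,"rz": 0,"dx": 30.7,"dy": -15.7,"dz": 13.3,"gripper": 0.1},{"rx": 0,"ry": 0,"rz": 0,"dx": 30.7,"dy": -15.7,"dz": 13.3,"gripper": 0.1},{"rx": 0,"ry": 0,"rz": 0,"dx": 30.7,"dy": -15.7,"dz": 13.3,"gripper": 0.1},{"rx": 0,"ry": 0,"rz": 0,"dx": 30.7,"dy": -15.7,"dz": 13.3,"gripper": 0.1},{"rx": 0,"ry": 0,"rz": 0,"dx": 30.7,"dy": -15.7,"dz": 13.3,"gripper": 0.1},{"rx": 0,"ry": 0,"rz": 0,"dx": 0,"dy": 0,"dz": 0,"gripper": 0.1},{"rx": 0,"ry": 0,"rz": 0,"dx": 0,"dy": 0,"dz": 0,"gripper": 0.1}], grip_force=30)

```text
clock: 1.88
tcp_pos: [0.5224, -0.3664, 0.1203]
orientation: [3.099, 0.511, -0.001]
contact_force: [-0.3, -0.4, -0.1]
grip_width: 0.0471
gripper_force: 0.0
```

```bash
python3 -c "
from h import *
to(.5225,-.3652,.038,18.8)"
```

```text
turn [ 0.02  0.04 -0.08] shift before turn [ 0.6 -1.1 82.3] after [ 0.5 -1.  82.3]
t 1.88 F [-0.3 -0.4 -0.1] w 0.0471 [ 0.5224 -0.3664  0.1203]
```

Descend to TCP 0.038 and grip.

step_arm(moves=[{"rx": 0,"ry": 0,"rz": 0,"dx": 0.5,"dy": -1,"dz": 20,"gripper": 0.1},{"rx": 0,"ry": 0,"rz": 0,"dx": 0,"dy": 0,"dz": 20,"gripper": 0.1},{"rx": 0,"ry": 0,"rz": 0,"dx": 0,"dy": 0,"dz": 15,"gripper": 0.1},{"rx": 0,"ry": 0,"rz": 0,"dx": 0,"dy": 0,"dz": 12,"gripper": 0.1},{"rx": 0,"ry": 0,"rz": 0,"dx": 0,"dy": 0,"dz": 9,"gripper": 0.1},{"rx": 0,"ry": 0,"rz": 0,"dx": 0,"dy": 0,"dz": 6,"gripper": 0.1},{"rx": 0,"ry": 0,"rz": 0,"dx": 0,"dy": 0,"dz": 0,"gripper": 0.1},{"rx": 0,"ry": 0,"rz": 0,"dx": 0,"dy": 0,"dz": 0,"gripper": -0.3},{"rx": 0,"ry": 0,"rz": 0,"dx": 0,"dy": 0,"dz": 0,"gripper": -0.6},{"rx": 0,"ry": 0,"rz": 0,"dx": 0,"dy": 0,"dz": 0,"gripper": -1},{"rx": 0,"ry": 0,"rz": 0,"dx": 0,"dy": 0,"dz": 0,"gripper": -1},{"rx": 0,"ry": 0,"rz": 0,"dx": 0,"dy": 0,"dz": 0,"gripper": -1},{"rx": 0,"ry": 0,"rz": 0,"dx": 0,"dy": 0,"dz": 0,"gripper": -1}], grip_force=30)

```text
clock: 3.5
tcp_pos: [0.5234, -0.3649, 0.039]
orientation: [3.099, 0.511, 0.001]
contact_force: [-0.4, 0.3, 5.9]
grip_width: 0.0205
gripper_force: 29.7
```

step_arm(moves=[{"rx": 0,"ry": 0,"rz": 0,"dx": 0,"dy": 0,"dz": -5,"gripper": -1},{"rx": 0,"ry": 0,"rz": 0,"dx": 0,"dy": 0,"dz": -15,"gripper": -1},{"rx": 0,"ry": 0,"rz": 0,"dx": 0,"dy": 0,"dz": -30,"gripper": -1},{"rx": 0,"ry": 0,"rz": 0,"dx": 0,"dy": 0,"dz": -30,"gripper": -1},{"rx": 0,"ry": 0,"rz": 0,"dx": 0,"dy": 0,"dz": -30,"gripper": -1},{"rx": 0,"ry": 0,"rz": 0,"dx": 0,"dy": 0,"dz": -30,"gripper": -1},{"rx": 0,"ry": 0,"rz": 0,"dx": 0,"dy": 0,"dz": -21,"gripper": -1},{"rx": 0,"ry": 0,"rz": 0,"dx": 0,"dy": 0,"dz": 0,"gripper": -1},{"rx": 0,"ry": 0,"rz": 0,"dx": 0,"dy": 0,"dz": 0,"gripper": -1}], grip_force=30)

```text
clock: 4.62
tcp_pos: [0.5224, -0.3643, 0.1986]
orientation: [-3.099, -0.511, 0.001]
contact_force: [-1.2, -0.3, -1.0]
grip_width: 0.0206
gripper_force: 29.4
```

```bash
python3 -c "
from h import *
to(.5334,-.0385,.2,18.8)
s=r.grab_frame('scene');cv2.imwrite('pics/s2.png',cv2.resize(s[150:330,60:420],None,fx=2,fy=2))
print(proj('scene',[.5234,-.3649,.161]))
W=([0,0,110],[180,60,255])
k=blob(s,*W,(270,232,325,292))
q=cv2.convexHull(k);print(q.reshape(-1,2).tolist())
print(circ('scene',q[q[:,0,1]<256],.085))
"
```

```text
turn [-0.05  0.04 -0.06] shift before turn [ 115.1 -305.    -1.2] after [ 115.4 -304.9   -1.4]
t 4.62 F [-1.2 -0.3 -1. ] w 0.0206 [ 0.5224 -0.3643  0.1986]
[[119.84923511 255.23566723]]
[[324, 234], [324, 280], [319, 283], [315, 285], [293, 291], [283, 291], [279, 285], [270, 271], [270, 260], [282, 247], [287, 242], [289, 241], [292, 240], [323, 234]]
(array([ 0.579 , -0.0099]), np.float64(174.0))
```

View pics/s2.png

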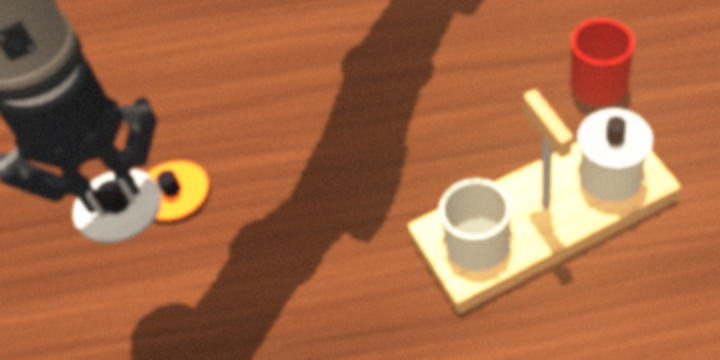

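The lid is held, with its disc centre at crop (116,204), and looks level. The pot rim is at about crop (475,207).

```bash
python3 -c "
from h import *
s=r.grab_frame('scene');t=r.grab_frame('top')
print('rim scene',ray('scene',(297.5,253.5),.085))
# rim: segment by low saturation with tight box, sat stats
h=cv2.cvtColor(s,cv2.COLOR_BGR2HSV)
k=blob(s,[0,0,80],[180,75,255],(278,236,318,290));q=cv2.convexHull(k)
print(cv2.boundingRect(q)); q=q[q[:,0,1]<254]; print(circ('scene',q,.085))
k=blob(s,[0,0,110],[180,75,255],(90,225,145,275));print('lid scene',cv2.boundingRect(k),circ('scene',k,.1696))
k=blob(t,[0,0,110],[180,60,255],(308,218,354,262));print('pot top',circ('top',k,.085))
to(.5334,-.0385,.2,18.8)
"
```

```text
rim scene [ 0.53563935 -0.03826196  0.085     ]
(278, 237, 40, 53)
(array([ 0.5615, -0.0223]), np.float64(130.4))
lid scene (96, 235, 45, 36) (array([ 0.5226, -0.3641]), np.float64(78.2))
pot top (array([ 0.5334, -0.0384]), np.float64(71.8))
turn [-0.09  0.08 -0.06] shift before turn [ 115.2 -305.    -1.6] after [ 115.5 -304.8   -1.9]
t 4.78 F [ 0.3  0.6 -0.3] w 0.0207 [ 0.5223 -0.3643  0.1981]
```

step_arm(moves=[{"rx": 0,"ry": 0,"rz": 0,"dx": 9.7,"dy": -25.4,"dz": 0,"gripper": -1},{"rx": 0,"ry": 0,"rz": 0,"dx": 9.7,"dy": -25.4,"dz": 0,"gripper": -1},{"rx": 0,"ry": 0,"rz": 0,"dx": 9.7,"dy": -25.4,"dz": 0,"gripper": -1},{"rx": 0,"ry": 0,"rz": 0,"dx": 9.7,"dy": -25.4,"dz": 0,"gripper": -1},{"rx": 0,"ry": 0,"rz": 0,"dx": 9.7,"dy": -25.4,"dz": 0,"gripper": -1},{"rx": 0,"ry": 0,"rz": 0,"dx": 9.7,"dy": -25.4,"dz": 0,"gripper": -1},{"rx": 0,"ry": 0,"rz": 0,"dx": 9.7,"dy": -25.4,"dz": 0,"gripper": -1},{"rx": 0,"ry": 0,"rz": 0,"dx": 9.7,"dy": -25.4,"dz": 0,"gripper": -1},{"rx": 0,"ry": 0,"rz": 0,"dx": 9.7,"dy": -25.4,"dz": 0,"gripper": -1},{"rx": 0,"ry": 0,"rz": 0,"dx": 9.7,"dy": -25.4,"dz": 0,"gripper": -1},{"rx": 0,"ry": 0,"rz": 0,"dx": 9.7,"dy": -25.4,"dz": 0,"gripper": -1},{"rx": 0,"ry": 0,"rz": 0,"dx": 9.7,"dy": -25.4,"dz": 0,"gripper": -1},{"rx": 0,"ry": 0,"rz": 0,"dx": 0,"dy": 0,"dz": 0,"gripper": -1},{"rx": 0,"ry": 0,"rz": 0,"dx": 0,"dy": 0,"dz": 0,"gripper": -1}], grip_force=30)

```text
clock: 6.52
tcp_pos: [0.535, -0.0395, 0.1988]
orientation: [3.099, 0.511, -0.002]
contact_force: [-0.8, -0.3, -0.6]
grip_width: 0.0206
gripper_force: 29.4
```

```bash
python3 -c "
from h import *
to(.5345,-.0384,.123,18.8)"
```

```text
turn [ 0.01  0.06 -0.09] shift before turn [-0.  -1.2 75.8] after [-0.1 -1.2 75.8]
t 6.53 F [-0.8 -0.3 -0.6] w 0.0206 [ 0.535  -0.0395  0.1988]
```

step_arm(moves=[{"rx": 0,"ry": 0,"rz": 0,"dx": 0,"dy": -1.2,"dz": 15,"gripper": -1},{"rx": 0,"ry": 0,"rz": 0,"dx": 0,"dy": 0,"dz": 15,"gripper": -1},{"rx": 0,"ry": 0,"rz": 0,"dx": 0,"dy": 0,"dz": 15,"gripper": -1},{"rx": 0,"ry": 0,"rz": 0,"dx": 0,"dy": 0,"dz": 12,"gripper": -1},{"rx": 0,"ry": 0,"rz": 0,"dx": 0,"dy": 0,"dz": 7,"gripper": -1},{"rx": 0,"ry": 0,"rz": 0,"dx": 0,"dy": 0,"dz": 4,"gripper": -1},{"rx": 0,"ry": 0,"rz": 0,"dx": 0,"dy": 0,"dz": 0,"gripper": -1},{"rx": 0,"ry": 0,"rz": 0,"dx": 0,"dy": 0,"dz": 0,"gripper": -1}], grip_force=30)

```text
clock: 7.52
tcp_pos: [0.5352, -0.0374, 0.1317]
orientation: [3.1, 0.511, 0.001]
contact_force: [-0.1, 0.1, -1.2]
grip_width: 0.0208
gripper_force: 29.4
```

```bash
python3 -c "
from h import *
to(.5345,-.0384,.118,18.8)
s=r.grab_frame('scene');cv2.imwrite('pics/s3.png',cv2.resize(s[180:310,240:410],None,fx=4,fy=4))"
```

```text
turn [ 0.02 -0.05 -0.06] shift before turn [-1.   0.7 13.7] after [-1.   0.7 13.7]
t 7.53 F [-0.1  0.1 -1.2] w 0.0208 [ 0.5352 -0.0374  0.1317]
```

View pics/s3.png

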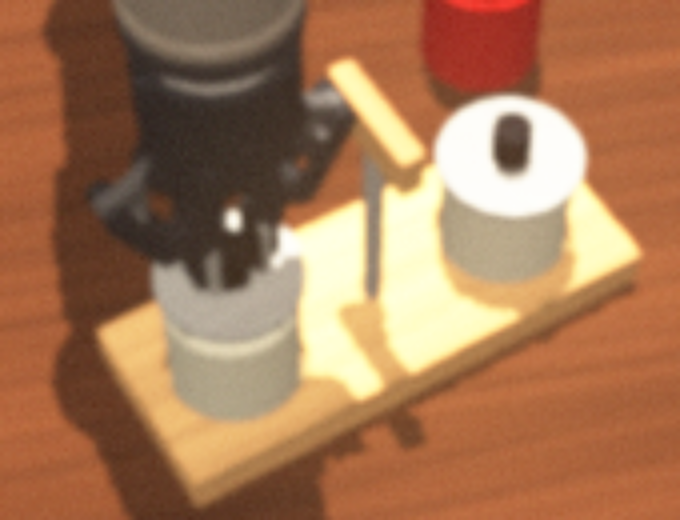

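The lid, centred at crop (228,285), hangs over the open pot, whose rim line is at crop (233,345), and it is lined up with it. I'll lower it in small steps.

step_arm(moves=[{"rx": 0,"ry": 0,"rz": 0,"dx": -0.7,"dy": 0.7,"dz": 3,"gripper": -1},{"rx": 0,"ry": 0,"rz": 0,"dx": 0,"dy": 0,"dz": 3,"gripper": -1},{"rx": 0,"ry": 0,"rz": 0,"dx": 0,"dy": 0,"dz": 2,"gripper": -1},{"rx": 0,"ry": 0,"rz": 0,"dx": 0,"dy": 0,"dz": 2,"gripper": -1},{"rx": 0,"ry": 0,"rz": 0,"dx": 0,"dy": 0,"dz": 0,"gripper": -1},{"rx": 0,"ry": 0,"rz": 0,"dx": 0,"dy": 0,"dz": 0,"gripper": -1}], grip_force=30)

```text
clock: 8.32
tcp_pos: [0.5345, -0.0384, 0.1213]
orientation: [3.1, 0.511, 0.0]
contact_force: [0.9, -0.4, -0.9]
grip_width: 0.0206
gripper_force: 29.3
```

step_arm(moves=[{"rx": 0,"ry": 0,"rz": 0,"dx": 0,"dy": 0,"dz": 2,"gripper": -1},{"rx": 0,"ry": 0,"rz": 0,"dx": 0,"dy": 0,"dz": 1,"gripper": -1},{"rx": 0,"ry": 0,"rz": 0,"dx": 0,"dy": 0,"dz": 0,"gripper": -1},{"rx": 0,"ry": 0,"rz": 0,"dx": 0,"dy": 0,"dz": 0,"gripper": -1}], grip_force=30)

```text
clock: 8.82
tcp_pos: [0.5344, -0.0383, 0.1183]
orientation: [-3.1, -0.512, -0.0]
contact_force: [-0.3, 1.0, 0.4]
grip_width: 0.0203
gripper_force: 29.4
```

step_arm(moves=[{"rx": 0,"ry": 0,"rz": 0,"dx": 0,"dy": 0,"dz": 0.7,"gripper": -1},{"rx": 0,"ry": 0,"rz": 0,"dx": 0,"dy": 0,"dz": 0,"gripper": -1},{"rx": 0,"ry": 0,"rz": 0,"dx": 0,"dy": 0,"dz": 0,"gripper": -1}], grip_force=30)

```text
clock: 9.2
tcp_pos: [0.5345, -0.0384, 0.1179]
orientation: [3.1, 0.511, 0.0]
contact_force: [-1.3, 0.2, 5.4]
grip_width: 0.0205
gripper_force: 29.8
```

step_arm(moves=[{"rx": 0,"ry": 0,"rz": 0,"dx": 0,"dy": 0,"dz": 0,"gripper": -0.4},{"rx": 0,"ry": 0,"rz": 0,"dx": 0,"dy": 0,"dz": 0,"gripper": -0.2},{"rx": 0,"ry": 0,"rz": 0,"dx": 0,"dy": 0,"dz": 0,"gripper": 0},{"rx": 0,"ry": 0,"rz": 0,"dx": 0,"dy": 0,"dz": 0,"gripper": 0.05},{"rx": 0,"ry": 0,"rz": 0,"dx": 0,"dy": 0,"dz": 0,"gripper": 0.05},{"rx": 0,"ry": 0,"rz": 0,"dx": 0,"dy": 0,"dz": -10,"gripper": 0.05},{"rx": 0,"ry": 0,"rz": 0,"dx": 0,"dy": 0,"dz": -20,"gripper": 0.05},{"rx": 0,"ry": 0,"rz": 0,"dx": 0,"dy": 0,"dz": -35,"gripper": 0.05},{"rx": 0,"ry": 0,"rz": 0,"dx": 0,"dy": 0,"dz": -40,"gripper": 0.05},{"rx": 0,"ry": 0,"rz": 0,"dx": 0,"dy": 0,"dz": -25,"gripper": 0.05},{"rx": 0,"ry": 0,"rz": 0,"dx": -40,"dy": 0,"dz": 0,"gripper": 0.05},{"rx": 0,"ry": 0,"rz": 0,"dx": -60,"dy": 0,"dz": 0,"gripper": 0.05},{"rx": 0,"ry": 0,"rz": 0,"dx": -20,"dy": 40,"dz": 0,"gripper": 0.05},{"rx": 0,"ry": 0,"rz": 0,"dx": 0,"dy": 60,"dz": 0,"gripper": 0.05},{"rx": 0,"ry": 0,"rz": 0,"dx": 0,"dy": 0,"dz": 0,"gripper": 0.05},{"rx": 0,"ry": 0,"rz": 0,"dx": 0,"dy": 0,"dz": 0,"gripper": 0.05}], grip_force=30)

```text
clock: 11.2
tcp_pos: [0.4528, -0.1712, 0.2479]
orientation: [-3.099, -0.511, -0.0]
contact_force: [-0.1, -0.3, -0.5]
grip_width: 0.0446
gripper_force: 0.0
```

Run:
```python
from h import *
s=r.grab_frame('scene');t=r.grab_frame('top')
a=cv2.resize(s[170:310,240:410],(486,400));b=cv2.resize(t[200:310,220:306+64],(300,220));c=np.zeros((400,300,3),np.uint8);c[:220]=b
cv2.imwrite('pics/s4.png',np.hstack([a,c]))
W=([0,0,110],[180,60,255])
print("lidA",circ("top",blob(t,*W,(306,216,358,266)),.089),"lidB",circ("top",blob(t,*W,(232,242,278,290)),.089))
# handle: orange-er wood than the carrier
h=cv2.cvtColor(t,cv2.COLOR_BGR2HSV); print(h[248:252,286:300].tolist()[0])
# carrier corners
k=blob(t,[12,70,120],[35,255,255],(215,200,375,310));P=world("top",cv2.convexHull(k),.025)
print(cv2.minAreaRect((P*1000).astype(np.float32)))
to(.506,.0413,.25,18.8)
```

```text
lidA (array([ 0.5326, -0.0391]), np.float64(77.0)) lidB (array([0.4792, 0.1212]), np.float64(77.2))
[[23, 116, 243], [22, 122, 239], [20, 129, 231], [18, 134, 232], [18, 137, 234], [19, 132, 240], [19, 129, 241], [19, 129, 241], [19, 132, 239], [17, 141, 224], [16, 147, 192], [16, 144, 179], [16, 149, 176], [17, 144, 177]]
((509.63592529296875, 43.182342529296875), (124.18523406982422, 289.4643859863281), 19.52025032043457)
turn [-0.02 -0.01  0.04] shift before turn [ 118.6 -183.1   -2.1] after [ 118.5 -183.2   -2.2]
t 11.3 F [ 0.3 -0.3 -0. ] w 0.0448 [ 0.4529 -0.1703  0.2478]
```

View pics/s4.png

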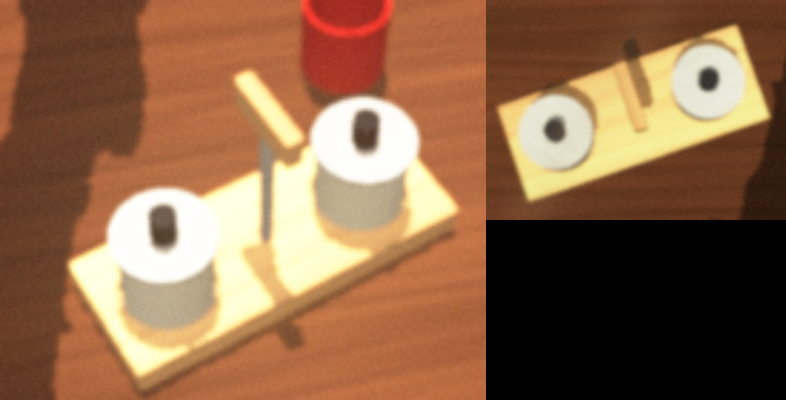

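Both pots wear their lids: (163,235) and (365,140) in the crop, level and alike. The handle bar's centre is at crop (269,110).

Run:
```python
from h import *
t=r.grab_frame('top');s=r.grab_frame('scene')
h=cv2.cvtColor(t,cv2.COLOR_BGR2HSV)
print('by eye',ray('top',(292.25,248.75),.18),ray('scene',(334.1,207.8),.178))
print('mid lids',(np.array([.5326,-.0391])+[.4792,.1212])/2,np.degrees(np.arctan2(.5326-.4792,.1603)))
# handle in scene: wood-coloured blob's upper part against the counter
k=blob(s,[10,60,150],[35,200,255],(318,190,346,222)).reshape(-1,2)
print(cv2.minAreaRect(k.astype(np.float32)))
p=(.506,.0413,.18);c,sn=np.cos(np.radians(18.6)),np.sin(np.radians(18.6))
for n in C: print(n,proj(n,[(p[0]+a*c-b*sn,p[1]+a*sn+b*c,.18) for a in(-.035,.035) for b in(-.007,.007)]).round(1).tolist())
to(.506,.0413,.25,18.6)
```

```text
by eye [0.5044902  0.03994779 0.18      ] [0.50801291 0.04231292 0.178     ]
mid lids [0.5059  0.04105] 18.424225300772626
((331.5, 205.5), (31.0, 27.0), 90.0)
scene [[321.1, 195.8], [327.2, 193.1], [339.8, 220.3], [346.1, 217.4]]
top [[300.6, 263.7], [293.8, 266.0], [289.3, 230.1], [282.6, 232.3]]
turn [-0.02 -0.    0.26] shift before turn [ 118.7 -183.2   -2.2] after [ 117.9 -183.7   -2.3]
t 11.4 F [-0.3  0.3 -0.4] w 0.0447 [ 0.4529 -0.1704  0.2477]
```

step_arm(moves=[{"rx": 0,"ry": 0,"rz": 0.2,"dx": 15,"dy": -23,"dz": -0.3,"gripper": 0.05},{"rx": 0,"ry": 0,"rz": 0,"dx": 15,"dy": -23,"dz": -0.3,"gripper": 0.05},{"rx": 0,"ry": 0,"rz": 0,"dx": 15,"dy": -23,"dz": -0.3,"gripper": 0.05},{"rx": 0,"ry": 0,"rz": 0,"dx": 15,"dy": -23,"dz": -0.3,"gripper": 0.05},{"rx": 0,"ry": 0,"rz": 0,"dx": 15,"dy": -23,"dz": -0.3,"gripper": 0.05},{"rx": 0,"ry": 0,"rz": 0,"dx": 15,"dy": -23,"dz": -0.3,"gripper": 0.05},{"rx": 0,"ry": 0,"rz": 0,"dx": 15,"dy": -23,"dz": -0.3,"gripper": 0.05},{"rx": 0,"ry": 0,"rz": 0,"dx": 13.2,"dy": -22.5,"dz": 0,"gripper": 0.05},{"rx": 0,"ry": 0,"rz": 0,"dx": 0,"dy": 0,"dz": 0,"gripper": 0.05},{"rx": 0,"ry": 0,"rz": 0,"dx": 0,"dy": 0,"dz": 0,"gripper": 0.05}], grip_force=60)

```text
clock: 12.65
tcp_pos: [0.5062, 0.0395, 0.2496]
orientation: [3.1, 0.506, -0.001]
contact_force: [-0.3, -0.3, -0.7]
grip_width: 0.0448
gripper_force: 0.0
```

```bash
python3 -c "
from h import *
to(.5063,.0412,.168,18.6)"
```

```text
turn [ 0.02  0.03 -0.05] shift before turn [ 0.7 -1.6 81.6] after [ 0.6 -1.6 81.6]
t 12.65 F [-0.3 -0.3 -0.7] w 0.0448 [0.5062 0.0395 0.2496]
```

step_arm(moves=[{"rx": 0,"ry": 0,"rz": 0,"dx": 0.5,"dy": -1.3,"dz": 10,"gripper": 0.05},{"rx": 0,"ry": 0,"rz": 0,"dx": 0,"dy": 0,"dz": 15,"gripper": 0.05},{"rx": 0,"ry": 0,"rz": 0,"dx": 0,"dy": 0,"dz": 15,"gripper": 0.05},{"rx": 0,"ry": 0,"rz": 0,"dx": 0,"dy": 0,"dz": 15,"gripper": 0.05},{"rx": 0,"ry": 0,"rz": 0,"dx": 0,"dy": 0,"dz": 12,"gripper": 0.05},{"rx": 0,"ry": 0,"rz": 0,"dx": 0,"dy": 0,"dz": 9,"gripper": 0.05},{"rx": 0,"ry": 0,"rz": 0,"dx": 0,"dy": 0,"dz": 5,"gripper": 0.05},{"rx": 0,"ry": 0,"rz": 0,"dx": 0,"dy": 0,"dz": 0,"gripper": 0.05},{"rx": 0,"ry": 0,"rz": 0,"dx": 0,"dy": 0,"dz": 0,"gripper": 0.05}], grip_force=60)

```text
clock: 13.78
tcp_pos: [0.5069, 0.0415, 0.1691]
orientation: [3.101, 0.506, 0.001]
contact_force: [-0.4, 0.8, -0.9]
grip_width: 0.0451
gripper_force: 0.0
```

```bash
python3 -c "
from h import *
to(.5063,.0412,.168,18.6)
s=r.grab_frame('scene');cv2.imwrite('pics/s5.png',cv2.resize(s[140:310,240:420],(635,600)))"
```

```text
turn [ 0.01 -0.05 -0.06] shift before turn [-0.7  0.   1.1] after [-0.7  0.   1.1]
t 13.78 F [-0.4  0.8 -0.9] w 0.0451 [0.5069 0.0415 0.1691]
```

View pics/s5.png

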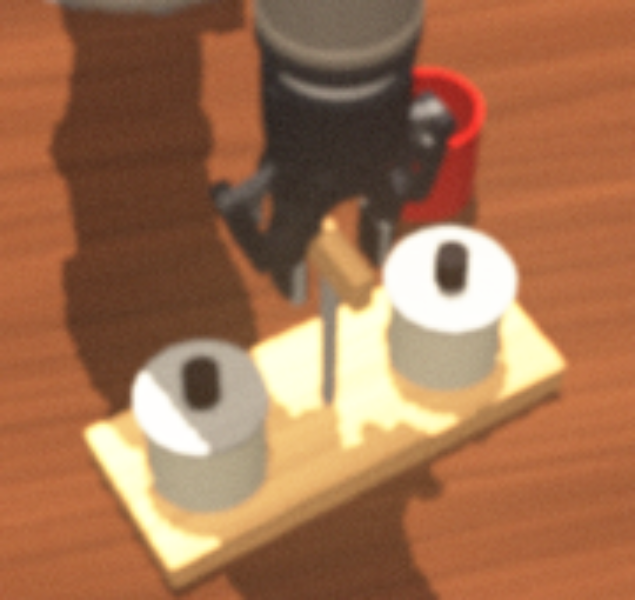

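The handle bar at crop (343,262) stands between the fingers, whose tips are at (298,298) and (380,258). I'll close gently and then firm up.

step_arm(moves=[{"rx": 0,"ry": 0,"rz": 0,"dx": 0,"dy": 0,"dz": 0,"gripper": -0.2},{"rx": 0,"ry": 0,"rz": 0,"dx": 0,"dy": 0,"dz": 0,"gripper": -0.4},{"rx": 0,"ry": 0,"rz": 0,"dx": 0,"dy": 0,"dz": 0,"gripper": -0.55},{"rx": 0,"ry": 0,"rz": 0,"dx": 0,"dy": 0,"dz": 0,"gripper": -0.65},{"rx": 0,"ry": 0,"rz": 0,"dx": 0,"dy": 0,"dz": 0,"gripper": -0.75},{"rx": 0,"ry": 0,"rz": 0,"dx": 0,"dy": 0,"dz": 0,"gripper": -1},{"rx": 0,"ry": 0,"rz": 0,"dx": 0,"dy": 0,"dz": 0,"gripper": -1},{"rx": 0,"ry": 0,"rz": 0,"dx": 0,"dy": 0,"dz": 0,"gripper": -1},{"rx": 0,"ry": 0,"rz": 0,"dx": 0,"dy": 0,"dz": 0,"gripper": -1}], grip_force=70)

```text
clock: 14.95
tcp_pos: [0.5067, 0.0413, 0.1689]
orientation: [3.101, 0.506, 0.0]
contact_force: [-0.6, -1.4, 4.6]
grip_width: 0.0131
gripper_force: 69.7
```

Gripped. Lift gently: 20 mm first.

step_arm(moves=[{"rx": 0,"ry": 0,"rz": 0,"dx": 0,"dy": 0,"dz": -1,"gripper": -1},{"rx": 0,"ry": 0,"rz": 0,"dx": 0,"dy": 0,"dz": -2,"gripper": -1},{"rx": 0,"ry": 0,"rz": 0,"dx": 0,"dy": 0,"dz": -3,"gripper": -1},{"rx": 0,"ry": 0,"rz": 0,"dx": 0,"dy": 0,"dz": -5,"gripper": -1},{"rx": 0,"ry": 0,"rz": 0,"dx": 0,"dy": 0,"dz": -5,"gripper": -1},{"rx": 0,"ry": 0,"rz": 0,"dx": 0,"dy": 0,"dz": -3,"gripper": -1},{"rx": 0,"ry": 0,"rz": 0,"dx": 0,"dy": 0,"dz": -1,"gripper": -1},{"rx": 0,"ry": 0,"rz": 0,"dx": 0,"dy": 0,"dz": 0,"gripper": -1},{"rx": 0,"ry": 0,"rz": 0,"dx": 0,"dy": 0,"dz": 0,"gripper": -1}], grip_force=70)

```text
clock: 16.08
tcp_pos: [0.5065, 0.0414, 0.1885]
orientation: [3.101, 0.506, -0.0]
contact_force: [0.4, 0.9, -7.8]
grip_width: 0.0133
gripper_force: 68.2
```

```bash
python3 -c "
from h import *
o=r.get_obs();print(o['contact_force'],o['moment'])
to(.5063,.0412,.288,18.6)
s=r.grab_frame('scene');cv2.imwrite('pics/s6.png',cv2.resize(s[140:310,240:420],(635,600)))"
```

```text
[ 0.35920519  0.87526613 -7.83499732] [-0.02838756  0.02111817  0.01706519]
turn [-0.    0.02 -0.06] shift before turn [ -0.2   0.1 -99.5] after [ -0.2   0.1 -99.5]
t 16.07 F [ 0.4  0.9 -7.8] w 0.0133 [0.5065 0.0414 0.1885]
```

View pics/s6.png

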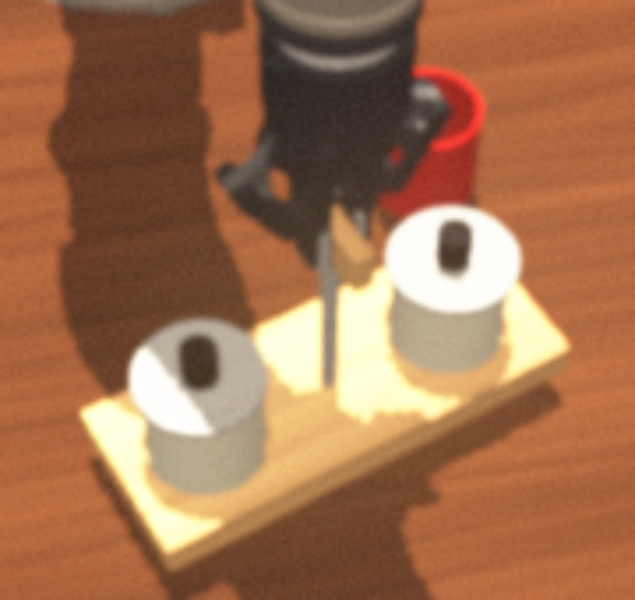

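The carrier is off the counter, level, with both lids seated: lids at crop (199,375) and (453,258). The load is 7.8 N with almost no moment. I'll go on up.

step_arm(moves=[{"rx": 0,"ry": 0,"rz": 0,"dx": 0,"dy": 0,"dz": -2,"gripper": -1},{"rx": 0,"ry": 0,"rz": 0,"dx": 0,"dy": 0,"dz": -5,"gripper": -1},{"rx": 0,"ry": 0,"rz": 0,"dx": 0,"dy": 0,"dz": -8,"gripper": -1},{"rx": 0,"ry": 0,"rz": 0,"dx": 0,"dy": 0,"dz": -10,"gripper": -1},{"rx": 0,"ry": 0,"rz": 0,"dx": 0,"dy": 0,"dz": -10,"gripper": -1},{"rx": 0,"ry": 0,"rz": 0,"dx": 0,"dy": 0,"dz": -10,"gripper": -1},{"rx": 0,"ry": 0,"rz": 0,"dx": 0,"dy": 0,"dz": -10,"gripper": -1},{"rx": 0,"ry": 0,"rz": 0,"dx": 0,"dy": 0,"dz": -10,"gripper": -1},{"rx": 0,"ry": 0,"rz": 0,"dx": 0,"dy": 0,"dz": -10,"gripper": -1},{"rx": 0,"ry": 0,"rz": 0,"dx": 0,"dy": 0,"dz": -10,"gripper": -1},{"rx": 0,"ry": 0,"rz": 0,"dx": 0,"dy": 0,"dz": -8,"gripper": -1},{"rx": 0,"ry": 0,"rz": 0,"dx": 0,"dy": 0,"dz": -5,"gripper": -1},{"rx": 0,"ry": 0,"rz": 0,"dx": 0,"dy": 0,"dz": -2,"gripper": -1},{"rx": 0,"ry": 0,"rz": 0,"dx": 0,"dy": 0,"dz": 0,"gripper": -1},{"rx": 0,"ry": 0,"rz": 0,"dx": 0,"dy": 0,"dz": 0,"gripper": -1},{"rx": 0,"ry": 0,"rz": 0,"dx": 0,"dy": 0,"dz": 0,"gripper": -1},{"rx": 0,"ry": 0,"rz": 0,"dx": 0,"dy": 0,"dz": 0,"gripper": -1}], grip_force=70)

```text
clock: 18.25
tcp_pos: [0.5065, 0.0414, 0.2885]
orientation: [3.101, 0.506, -0.001]
contact_force: [1.6, -0.0, -6.9]
grip_width: 0.0132
gripper_force: 68.1
```

```bash
python3 -c "
from h import *
o=r.get_obs();print(o['contact_force'],o['moment'])
to(.5063,.0412,.289,18.6)
s=r.grab_frame('scene');cv2.imwrite('pics/s7.png',cv2.resize(s[80:320,200:460],(650,600)))"
```

```text
[ 1.60541743e+00 -4.33264730e-03 -6.93558463e+00] [ 0.00572289 -0.02974588  0.0032613 ]
turn [-0.    0.02 -0.06] shift before turn [-0.3  0.1 -0.5] after [-0.3  0.1 -0.5]
t 18.25 F [ 1.6 -0.  -6.9] w 0.0132 [0.5065 0.0414 0.2885]
```

View pics/s7.png

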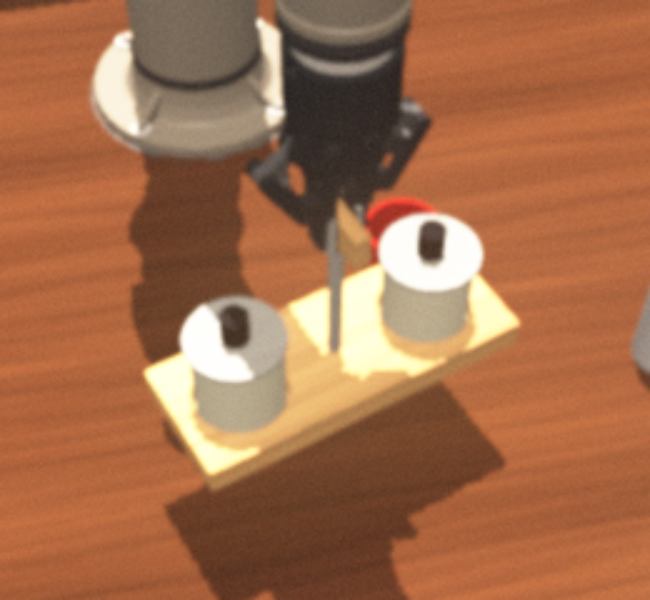

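The carrier hangs level and steady about 12 cm up. Both lids are seated, at crop (233,335) and (430,245).

```bash
python3 -c "
from bench import r
print(r.hand_in())"
```

```text
the job is handed in; nothing more can be done
None
```

The loose lid is seated on the open pot, and the job is handed in with the carrier and both covered pots held level and steady about 12 cm up, after about 18 s of the 58 s allowed.

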